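# Set the indexing turntable back one notch

## Task

The indexing turntable carrying the plaster mould has gone one notch too far. With a closed fingertip and without pinching anything, tip the ratchet pawl up out of the teeth by its upright thumb tab, push one of the wheel's four upright pegs so that the wheel turns back (clockwise seen from above) by exactly one notch, a twelfth of a turn, and push the tab back until the pawl lies fully down in that notch. Be gentle with the mechanism and leave everything else on the table where it is.

Things in the scene. Friction and masses are not known exactly. Their poses are not given: they have to be found in the camera images.
- indexer: the fixed base of the turntable: dark steel plate 250 (x) x 270 (y) x 12 mm. Origin on the wheel's upright axis at table height; z up; x and y along the plate's sides. The pawl's bracket stands beside the wheel's rim at about (80, 112) mm in this frame.
- wheel_centre (a point): centre of the wheel's upper face, 62 mm above the table. Aluminium wheel 240 mm across with a plaster mould in the middle (up to 140 mm across its lugs, top 117 mm above the table), four upright pegs, and on the rim, 98 to 120 mm from the axis, 12 saw teeth 10 mm high, one every 30 degrees. Notches have a 22 mm flat floor, an upright face counter-clockwise and a ramp clockwise.
- wheel (a joint): turn of the wheel in rad, growing as it turns clockwise seen from above (backward). About 0 (within 0.03) at the start, with the pawl in a notch; the next notch back is at 0.524. With the pawl down, the teeth block it backward after about 0.06 rad of play. It turns with about 0.25 N m of friction and stays where it is left.
- pawl (a joint): lift of the pawl in rad about a level hinge: 0 fully down with its nose in a notch (over a tooth it cannot come fully down), growing as the nose rises, 1.1 at its stop. Above about 0.2 the nose is clear of the teeth. The hinge is stiff (0.06 N m): the pawl stays at any angle where it is left.
- hinge (a point): fixed point in the middle of the pawl's hinge, 80 mm above the table, at (80, 112) mm in the indexer's frame; the hinge line runs along indexer y. The pawl's arm, 10 mm wide and thick, runs level from here towards indexer -x, over the teeth. The bracket rises 8 mm above the hinge line.
- tab_top (a point): on the pawl: top of the thumb tab, a steel plate 8 mm thick (indexer x), 16 mm wide (indexer y), that stands straight up from the hinge when the pawl is down; this point is 56 mm from the hinge line. Pushing the tab towards indexer +x raises the nose (it leans over to +x by the pawl's angle); pushing it towards -x lowers the nose.
- nose_tip (a point): on the pawl: the underside of its nose (8 x 12 mm), 80 mm along the arm from the hinge and 17 mm below the arm's middle line
- peg0 (a point): one of four alike upright steel pegs on the wheel, 90 degrees apart, 12 mm in diameter and 45 high (from 62 to 107 mm above the table), 85 mm from the wheel's axis; point on the peg's axis, 92 mm above the table
- peg1 (a point): one of four alike upright steel pegs on the wheel, 90 degrees apart, 12 mm in diameter and 45 high (from 62 to 107 mm above the table), 85 mm from the wheel's axis; point on the peg's axis, 92 mm above the table
- peg2 (a point): one of four alike upright steel pegs on the wheel, 90 degrees apart, 12 mm in diameter and 45 high (from 62 to 107 mm above the table), 85 mm from the wheel's axis; point on the peg's axis, 92 mm above the table
- peg3 (a point): one of four alike upright steel pegs on the wheel, 90 degrees apart, 12 mm in diameter and 45 high (from 62 to 107 mm above the table), 85 mm from the wheel's axis; point on the peg's axis, 92 mm above the table
- figure_mid (a point): small unglazed terracotta lion figure, 86 mm wide and about 110 high, standing; bystander. Point half-way up
- jar_mid (a point): white-capped glaze jar, 52 mm across, 75 high; bystander. Point half-way up
- cup_mid (a point): white ceramic cup, 68 mm across the rim, 70 high; bystander. Point half-way up
- mould_key_mid (a point): plaster block 70 x 50 x 35 mm; bystander. Point at its centre
- rib_mid (a point): flat wooden potter's rib 90 x 45 x 8 mm; bystander. Point at its centre
- weight_mid (a point): brass weight with a knob, 44 mm across, 50 high; bystander. Point half-way up
- brush_grip (a point): brush lying on the table; bystander. Point on its handle

How it is judged:
On the way, in this order (a step that is already met when the one before it is completed fails the run):
1. the pawl is lifted clear of the teeth (over 0.22 rad) before the wheel is turned (value of joint pawl above 0.22 rad and value of joint wheel below 0.15 rad), for 0.1 s.
2. the wheel is turned back one notch (0.524 rad, within 0.1) (value of joint wheel between 0.4236 and 0.6236 rad), for 0.1 s.
At the end, for the whole second after the job is handed in: the wheel is at rest one notch back from its start (joint 0.524 rad, within 0.1) and the pawl is fully down in that notch (joint under 0.045 rad) (all of step 2 and value of joint pawl below 0.045 rad and velocity of joint wheel between -0.02 and 0.02 rad/s); the robot touches nothing.
It fails at once if the wheel is turned back far beyond one notch (over 0.85 rad) (value of joint wheel above 0.85 rad).
It fails at once if the wheel is turned forward (over 0.3 rad) (value of joint wheel below -0.3 rad).
It fails at once if the pawl or the wheel is pinched or handled roughly (over 35 N) (contact force between the fingers and pawl above 35 N or contact force between the fingers and wheel above 35 N).
It fails at once if a bystander is lifted or moved by more than 25 mm (distance of any of figure_mid, jar_mid, cup_mid, mould_key_mid, rib_mid, weight_mid, brush_grip from where it was at the start of the episode above 0.025 m).
It also fails if it takes over 64 s, if anything falls off the work surface, if the arm or the gripper's body presses on something with over 40 N, if the wrist force passes 120 N, or if a joint passes its speed limit or range.

## Robot

A 6-joint arm with a two-finger parallel gripper is mounted at the origin on the work surface. World frame = base frame: x ahead of the robot, y to its left, z up, the work surface at z = 0. Lengths are in m, angles in rad, forces in N, time in s.
With the tool pointing down it reaches from about 0.35 to 0.85 m from the base axis. Payload 8.1 kg.
Tool frame: the origin (TCP) lies between the finger pads; the fingertips stand 14 mm ahead of it and the grasp point (between the pads) lies 5 mm behind it; z points along the fingers, y is the line along which they close (so a half turn about z gives the same grasp; the last joint's range is limited). The gripper opens to 93 mm and grips with 3 to 60 N. Pads are 15 mm wide; open, the fingers measure 128 mm over their backs; the gripper's body (75 mm by 188 mm) begins 65 mm behind the grasp point.
Start: joints at [-1.322, 0.13, 1.488, -0, 1.523, -0.085], TCP at [0.197, -0.567, 0.233] pointing down, gripper open.
Joint ranges: [-2.96, 2.96], [-0.89, 2.26], [0.02, 2.5], [-1.34, 4.48], [0, 2.73], [-2.66, 2.66]. Speed limits (rad/s): [2.39, 2.39, 2.79, 3.14, 3.14, 3.14].

## Interface

Orientations are given as a rotation vector (axis times angle).
In Python, from plant import robot gives the robot as it stands.
- The arm moves only by the tool arm_command, never from a script. Its argument "targets" is a list of rows, each an object of numbers: "x", "y", "z": the shift along the world's x, y, z in units of 500 mm (1.0 is 500 mm); "rx", "ry", "rz": the turn, a rotation vector about the world's x, y, z in units of 2 rad (1.0 is 2 rad); "claw": the closure in counts, from 0 (fully open) to 255 (shut). In form: [{"x": .., "y": .., "z": .., "rx": .., "ry": .., "rz": .., "claw": ..}, ...]. A call has 1 to 10 rows; each row is the pose to reach, as a shift and turn from the pose commanded when the call began; what a row does not reach only later rows make up. A row lasts 1/12 s, in which the tool goes at most 41.7 mm and 7.16 degrees, less where a joint would pass 70% of its speed; a pose out of reach is approached as far as the arm can. A call with a number of a shift or a turn outside -1 to 1 is refused whole. A call with a gripper value outside its range is refused whole. The fingers move at their own pace and stop on an object; "squeeze" is the grip in N (left out, the last holds). Time passes only in rows, so rows that repeat a pose let the fingers close. It gives the time, the measured TCP pose, the force, the opening and the grip force at its end, in the units of the state.
- robot.read_state(): the state, without advancing time (a new reading comes with each control period).
- robot.read_camera(name): name is "scene" or "top" or "wrist"; returns (picture, depth): 480x640x3 uint8, red, green, blue; 480x640 float32, m along the optical axis (not along the pixel's ray), 0 where there is no reading.
- robot.get_calibration(name): a dict with "intrinsics" (3x3 intrinsics, pixels), "origin" and "orientation" of the camera in the world. Camera axes: x right, y up, looking along -z (the intrinsics and any distortion apply to the point x, -y, -z); pixel columns grow to the right and rows downward; lengths in m; the calibration is good to about 2 mm. A picture is of the moment at which its call begins: read the wrist's pose just before it. get_calibration takes no time and is no camera call; for the wrist camera it gives the pose at the moment of the call.
- robot.close_job(): hands the job in; it is judged then, once.
The state is a dict: "t": time; "q": joint angles; "dq": joint speeds; "joint_torque": joint torques, N m; "tool_pos": TCP position; "orientation": TCP orientation; "force": force on the tool from outside, world axes, zero at the start; "wrist_torque": the same for the moment, N m; "opening": finger opening in m; "gripper_force": force on a finger pad.
Only numpy, scipy, OpenCV 4.12 (cv2) and the standard library are available. Lean on these libraries where they do the work, as an engineer would, in place of code of your own. Each camera call takes 0.05 s, during which the arm holds its last target. There are 200 camera calls.

## Working session

There is one attempt and no reset: what is moved stays moved. The work goes in short steps, Python scripts to look and compute and a tool call to move; the robot and the scene stay as the last step left them, time stands still between calls to the robot, and variables do not carry over. Pictures are saved under pics/ and viewed, at most 10 in all, crops included, and the job is handed in when it is done.

Besides the shell and the picture viewer there is one more tool, called after "Call:" by a JSON object that holds its "op" and its "data", one argument or row to a line. arm_command: Moves the arm, as the interface text tells. Shifts and turns lie within -1 to 1; 1 stands for 500 mm of shift or 2 rad of turn. Its arguments: {"type":"object","properties":{"targets":{"type":"array","items":{"type":"object","properties":{"x":{"type":"number","minimum":-1,"maximum":1},"y":{"type":"number","minimum":-1,"maximum":1},"z":{"type":"number","minimum":-1,"maximum":1},"rx":{"type":"number","minimum":-1,"maximum":1},"ry":{"type":"number","minimum":-1,"maximum":1},"rz":{"type":"number","minimum":-1,"maximum":1},"claw":{"type":"number"}}}},"squeeze":{"type":"number"}},"required":["targets"]}

```bash
mkdir -p pics
cat > h.py <<'E'
import numpy as np, cv2
from plant import robot
def snap(n,f):
    c=robot.get_calibration(n); p,d=robot.read_camera(n)
    cv2.imwrite(f'pics/{f}.png',p[:,:,::-1]); np.savez(f'pics/{f}.npz',d=d,K=c['intrinsics'],o=c['origin'],R=c['orientation'])
    return p,d,c
def load(f): return np.load(f'pics/{f}.npz')
def rot(R):
    R=np.array(R,float); return R if R.shape==(3,3) else cv2.Rodrigues(R)[0]
def ray(f,u,v):
    z=load(f);K=z['K'];r=np.array([(u-K[0,2])/K[0,0],-(v-K[1,2])/K[1,1],-1]); return z['o'],rot(z['R'])@r
def atz(f,u,v,h):
    o,r=ray(f,u,v); return o+r*(h-o[2])/r[2]
def pt(f,u,v):
    o,r=ray(f,u,v); return o+r*load(f)['d'][int(round(v)),int(round(u))]
E
python3 -c "
from h import *
for n in('top','scene'):
    p,d,c=snap(n,n); print(n,c)
print(robot.read_state())
"
```

```text
top {'intrinsics': array([[581.6482483 ,   0.        , 315.35245865],
       [  0.        , 581.6482483 , 239.33780896],
       [  0.        ,   0.        ,   1.        ]]), 'origin': array([0.52463089, 0.05413014, 1.31165108]), 'orientation': array([ 0.02750349, -0.06292079, -1.56957095])}
scene {'intrinsics': array([[601.83481268,   0.        , 311.41872238],
       [  0.        , 601.83481268, 236.63444541],
       [  0.        ,   0.        ,   1.        ]]), 'origin': array([1.19718503, 0.24690777, 1.13437287]), 'orientation': array([0.36531348, 0.52078495, 1.89573643])}
{'t': 0.1, 'q': array([-1.32238410e+00,  1.31098288e-01,  1.48917054e+00, -1.18973726e-06,
        1.52300520e+00, -8.54134103e-02]), 'dq': array([ 0.00043409, -0.00029485, -0.0039426 , -0.00064154,  0.00056835,
        0.00027181]), 'joint_torque': array([ 1.54372119e-03, -5.61340535e+01, -4.93098664e+01,  7.72364647e-02,
        2.90343887e-02, -8.40223311e-05]), 'tool_pos': array([ 0.19648704, -0.56639205,  0.23168469]), 'orientation': array([-3.09627951e+00, -5.21662339e-01,  2.16754840e-04]), 'force': array([0.46027432, 0.13764042, 0.41431466]), 'wrist_torque': array([-0.02751143, -0.02941831,  0.01041463]), 'gripper_force': 0.0, 'opening': 0.09280892753444381}
```

View pics/top.png

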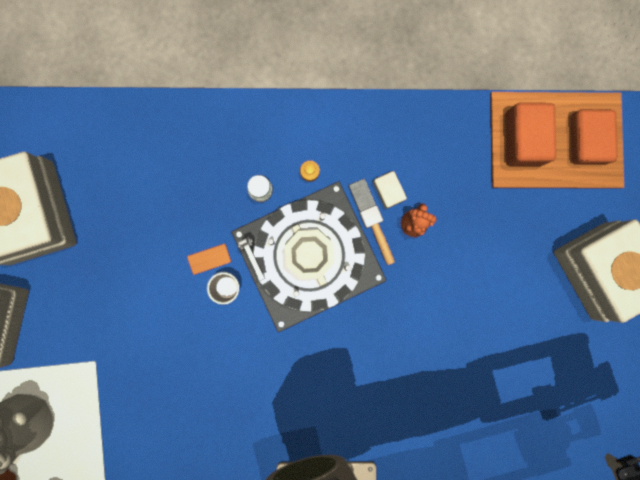

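View pics/scene.png

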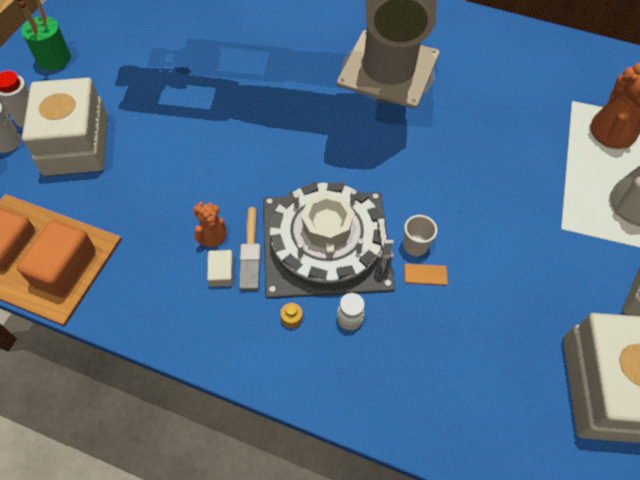

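The top picture shows the wheel at about (309,256). The pawl bracket is at about (246,240), with its arm running down to about (262,280). The cup, jar and rib are near the bracket. I'll enlarge that area.

```bash
python3 -c "
from h import *
a=cv2.imread('pics/top.png')[170:340,220:400]; b=cv2.resize(a,None,fx=3.5,fy=3.5,interpolation=cv2.INTER_CUBIC)
cv2.imwrite('pics/topc.png',b)
# plate bolts at corners approx (plate top z=.012)
for u,v in [(337,187),(381,279),(281,325),(238,233)]: print(atz('top',u,v,.012),pt('top',u,v))
print(atz('top',309,256,.117))
"
```

```text
[ 0.71770105 -0.0239542   0.012     ] [ 0.71728704 -0.02378676  0.01478697]
[ 0.51093955 -0.12199213  0.012     ] [ 0.51092176 -0.12222098  0.01031128]
[0.40923755 0.10098147 0.012     ] [0.40993132 0.10069979 0.01981379]
[0.61350944 0.19761406 0.012     ] [0.61315359 0.19703958 0.01720354]
[0.55921004 0.04022953 0.117     ]
```

View pics/topc.png

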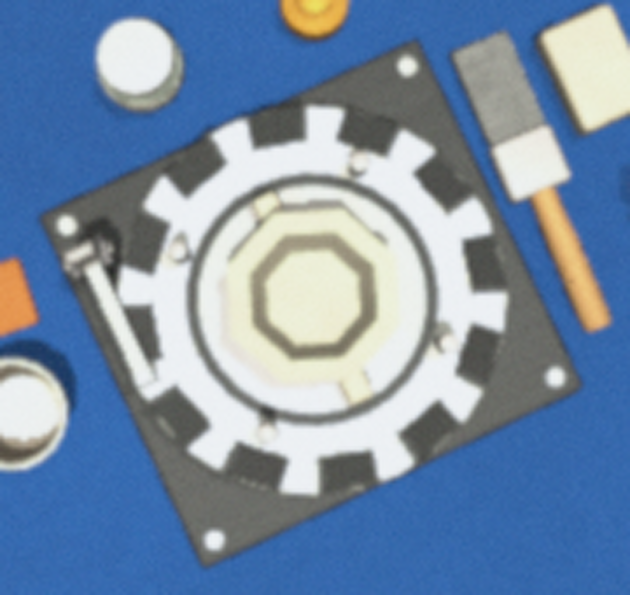

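```bash
cat >> h.py <<'E'
def crop(u,v): return u/3.5+220,v/3.5+170
E
python3 -c "
from h import *
B=np.array([atz('top',*crop(u,v),.014) for u,v in [(407,66),(555,377),(214,540),(66,225)]])
c=B.mean(0);ex=(B[0]-B[1]+B[3]-B[2]);yaw=np.arctan2(ex[1],ex[0]);ey=B[3]-B[0]+B[2]-B[1]
print('bolt c',c,np.degrees(yaw),np.degrees(np.arctan2(ey[1],ey[0]))-90)
P=np.array([atz('top',*crop(u,v),.107) for u,v in [(360,162),(180,250),(268,428),(445,340)]])
print(P,'peg c',P.mean(0));
for q in P:
  e=q-P.mean(0);print(np.hypot(*e[:2]),np.degrees(np.arctan2(e[1],e[0])))
C=P.mean(0);R=np.array([[np.cos(yaw),-np.sin(yaw)],[np.sin(yaw),np.cos(yaw)]])
for cc in (c,C): print('hinge',cc[:2]+R@[.08,.112],'nose',cc[:2]+R@[0,.112])
print('tab img',atz('top',*crop(75,262),.136),'hinge img',atz('top',*crop(90,255),.08),'nose img',atz('top',*crop(147,382),.08))
for n,u,v in [('jar',258,185),('cup',222,287),('rib',208,259),('weight',310,170)]: print(n,pt('top',u,v))
"
```

```text
bolt c [0.56212672 0.03938585 0.014     ] 25.346896500497387 25.311303784004934
[[ 0.64214239  0.01133867  0.107     ]
 [ 0.58962546  0.1179479   0.107     ]
 [ 0.4846335   0.06570092  0.107     ]
 [ 0.53646626 -0.03893142  0.107     ]] peg c [0.5632169  0.03901402 0.107     ]
0.08363705973198816 -19.323302485909
0.08323442688853332 71.50153623058931
0.0829912122030912 161.24252447283885
0.08240805610699463 -108.94206996059242
hinge [0.58647838 0.1748517 ] nose [0.51417978 0.14060389]
hinge [0.58756856 0.17447987] nose [0.51526996 0.14023205]
tab img [0.5810557  0.17683987 0.136     ] hinge img [0.58798838 0.17367482 0.08      ] nose img [0.51140729 0.13888515 0.08      ]
jar [0.71204131 0.14880835 0.07521939]
cup [0.49315468 0.23289573 0.00632511]
rib [0.5556107  0.26503505 0.00396572]
weight [0.74848102 0.03744753 0.05462988]
```

Call:
{"op": "arm_command", "data": {
  "targets": [
    {"x":0.36,"y":0.72,"rz":0.054,"claw":255},
    {"x":0.36,"y":0.72,"rz":0.054,"claw":255},
    {"x":0.36,"y":0.72,"rz":0.054,"claw":255},
    {"x":0.36,"y":0.72,"rz":0.054,"claw":255},
    {"x":0.36,"y":0.72,"rz":0.054,"claw":255},
    {"x":0.36,"y":0.72,"rz":0.054,"claw":255},
    {"x":0.36,"y":0.72,"rz":0.054,"claw":255},
    {"x":0.36,"y":0.72,"rz":0.054,"claw":255},
    {"x":0.36,"y":0.72,"rz":0.054,"claw":255},
    {"x":0.36,"y":0.72,"rz":0.054,"claw":255}
  ],
  "squeeze": 5
}}

```text
schema error: expected keys x, y, z, rx, ry, rz, claw
```

Call:
{"op": "arm_command", "data": {
  "targets": [
    {"x":0.36,"y":0.72,"z":0,"rx":0,"ry":0,"rz":0.054,"claw":255},
    {"x":0.36,"y":0.72,"z":0,"rx":0,"ry":0,"rz":0.054,"claw":255},
    {"x":0.36,"y":0.72,"z":0,"rx":0,"ry":0,"rz":0.054,"claw":255},
    {"x":0.36,"y":0.72,"z":0,"rx":0,"ry":0,"rz":0.054,"claw":255},
    {"x":0.36,"y":0.72,"z":0,"rx":0,"ry":0,"rz":0.054,"claw":255},
    {"x":0.36,"y":0.72,"z":0,"rx":0,"ry":0,"rz":0.054,"claw":255},
    {"x":0.36,"y":0.72,"z":0,"rx":0,"ry":0,"rz":0.054,"claw":255},
    {"x":0.36,"y":0.72,"z":0,"rx":0,"ry":0,"rz":0.054,"claw":255},
    {"x":0.36,"y":0.72,"z":0,"rx":0,"ry":0,"rz":0.054,"claw":255},
    {"x":0.36,"y":0.72,"z":0,"rx":0,"ry":0,"rz":0.054,"claw":255}
  ],
  "squeeze": 5
}}

```text
t: 0.93
tool_pos: [0.3773, -0.2037, 0.2324]
orientation: [-3.064, -0.69, -0.001]
force: [0.1, -0.1, -0.3]
opening: 0.031
gripper_force: 0.0
```

Call:
{"op": "arm_command", "data": {
  "targets": [
    {"x":0.357,"y":0.732,"z":0,"rx":0,"ry":0,"rz":0,"claw":255},
    {"x":0.357,"y":0.732,"z":0,"rx":0,"ry":0,"rz":0,"claw":255},
    {"x":0.357,"y":0.732,"z":0,"rx":0,"ry":0,"rz":0,"claw":255},
    {"x":0.357,"y":0.732,"z":0,"rx":0,"ry":0,"rz":0,"claw":255},
    {"x":0.357,"y":0.732,"z":0,"rx":0,"ry":0,"rz":0,"claw":255},
    {"x":0.357,"y":0.732,"z":0,"rx":0,"ry":0,"rz":0,"claw":255},
    {"x":0.357,"y":0.732,"z":0,"rx":0,"ry":0,"rz":0,"claw":255},
    {"x":0.357,"y":0.732,"z":0,"rx":0,"ry":0,"rz":0,"claw":255},
    {"x":0.357,"y":0.732,"z":0,"rx":0,"ry":0,"rz":0,"claw":255},
    {"x":0.357,"y":0.732,"z":0,"rx":0,"ry":0,"rz":0,"claw":255}
  ]
}}

```text
t: 1.77
tool_pos: [0.5555, 0.1622, 0.2319]
orientation: [-3.064, -0.69, 0.001]
force: [0.6, -1.1, 2.1]
opening: 0.0007
gripper_force: 0.0
```

```bash
python3 -c "
from h import *
snap('wrist','w1'); s=robot.read_state(); print(s['tool_pos'],s['orientation'],s['opening'])"
```

```text
[0.55644351 0.16612949 0.23130497] [-3.06127178e+00 -6.92820047e-01 -2.87591973e-06] 0.00034148129545698096
```

View pics/w1.png

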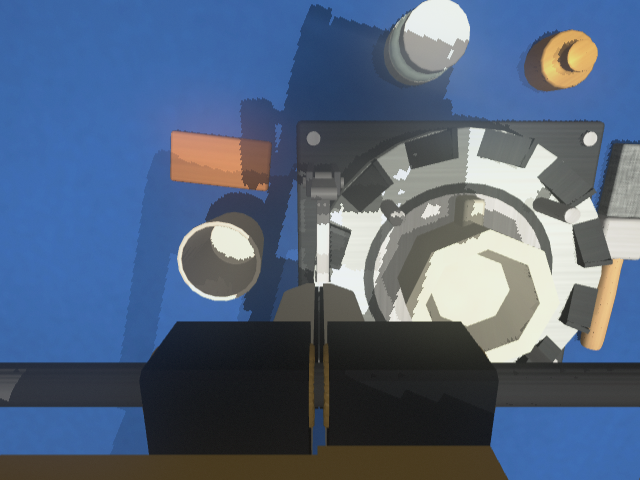

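The wrist picture shows the bracket and tab at about (323,185). The arm runs down to the fingertips at about (320,290), so the tool is lined up with the arm. I'll take an enlarged crop once it has settled.

```bash
python3 -c "
from h import *
p,d,c=snap('wrist','w2'); s=robot.read_state(); print(s['tool_pos'],c)
a=p[130:330,240:440,::-1]; cv2.imwrite('pics/w2c.png',cv2.resize(a,(600,600),interpolation=cv2.INTER_CUBIC))
"
```

```text
[0.55550099 0.16336102 0.23122486] {'intrinsics': array([[411.9490611 ,   0.        , 318.51259619],
       [  0.        , 411.9490611 , 240.80280048],
       [  0.        ,   0.        ,   1.        ]]), 'origin': array([0.62343158, 0.19713999, 0.38398069]), 'orientation': array([-0.23833135,  0.15414773, -1.11850969])}
```

View pics/w2c.png

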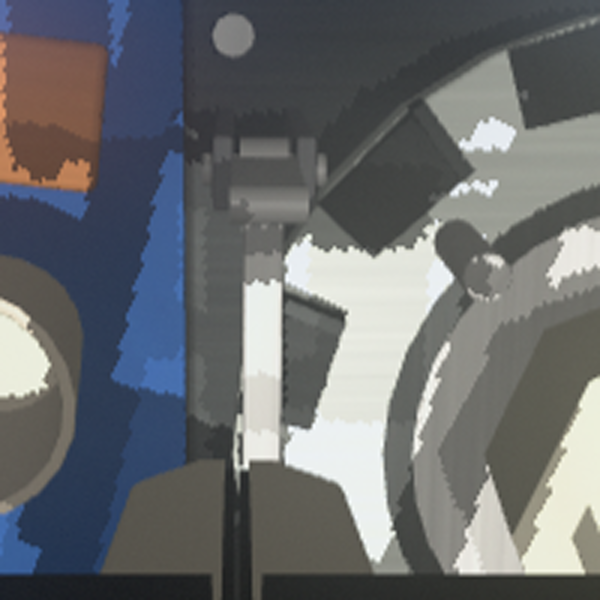

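```bash
cat >> h.py <<'E'
W=np.array([.5627,.0392]);yaw=np.radians(25.3);Rz=np.array([[np.cos(yaw),-np.sin(yaw)],[np.sin(yaw),np.cos(yaw)]])
def idx(x,y,z): return np.array([*(W+Rz@[x,y]),z])
def proj(f,P):
    z=load(f);q=rot(z['R']).T@(P-z['o']);K=z['K'];return K[0,0]*q[0]/-q[2]+K[0,2],K[1,1]*q[1]/q[2]+K[1,2]
E
python3 -c "
from h import *
for n,P in [('tabtop',idx(.08,.112,.136)),('bracket top',idx(.08,.112,.088)),('arm mid',idx(.04,.112,.085)),('peg',idx(.085*np.cos(.8),.085*np.sin(.8),.107)),('bolt',np.array([.6149,.1964,.014])),
 ('tip',np.array([.5555,.1634,.217]))]:
  u,v=proj('w2',P);print(n,u,v,'crop',(u-240)*3,(v-130)*3)
print(atz('w2',240+265/3,130+148/3,.136),atz('w2',240+488/3,130+275/3,.107))
z=load('w2')['d']
for v in range(172,206,3): print(v,pt('w2',329,v).round(4), (Rz.T@(pt('w2',329,v)[:2]-W)).round(4))
"
```

```text
tabtop 327.47479156974316 199.58763447813158 crop 262.4243747092295 208.76290343439473
bracket top 326.27692835799166 188.2899042810548 crop 258.830785073975 174.86971284316436
arm mid 325.7797293928341 240.74224904765504 crop 257.3391881785023 332.2267471429651
peg 400.5416144131718 222.61532741477558 crop 481.6248432395155 277.8459822443267
bolt 316.34159725866476 136.7239419865944 crop 229.0247917759943 20.171825959783234
tip 322.44975970130207 306.0957688382026 crop 247.3492791039062 528.2873065146078
[0.59842293 0.17952114 0.136     ] [0.59140012 0.1186357  0.107     ]
172 [0.5921 0.1731 0.0128] [0.0838 0.1085]
175 [0.596  0.1766 0.082 ] [0.0888 0.11  ]
178 [0.5944 0.1759 0.0852] [0.087 0.11 ]
181 [0.5926 0.175  0.0865] [0.0851 0.1101]
184 [0.592  0.1751 0.0992] [0.0846 0.1103]
187 [0.592  0.1754 0.1147] [0.0847 0.1107]
190 [0.5919 0.1757 0.1281] [0.0847 0.111 ]
193 [0.591  0.1754 0.1346] [0.0838 0.1111]
196 [0.5894 0.1747 0.1349] [0.082  0.1111]
199 [0.5879 0.174  0.1358] [0.0803 0.1111]
202 [0.5861 0.1731 0.1354] [0.0784 0.111 ]
205 [0.5767 0.1674 0.0859] [0.0674 0.1099]
```

The tab measures within 1 mm of the model: its +x face is at indexer x = 84.6 mm and its top at z = 135 mm. I'll descend on its -x side.

Call:
{"op": "arm_command", "data": {
  "targets": [
    {"x":0,"y":0,"z":-0.07,"rx":0,"ry":0,"rz":0,"claw":255},
    {"x":0,"y":0,"z":-0.14,"rx":0,"ry":0,"rz":0,"claw":255},
    {"x":0,"y":0,"z":-0.204,"rx":0,"ry":0,"rz":0,"claw":255},
    {"x":0,"y":0,"z":-0.204,"rx":0,"ry":0,"rz":0,"claw":255},
    {"x":0,"y":0,"z":-0.204,"rx":0,"ry":0,"rz":0,"claw":255},
    {"x":0,"y":0,"z":-0.204,"rx":0,"ry":0,"rz":0,"claw":255},
    {"x":0,"y":0,"z":-0.204,"rx":0,"ry":0,"rz":0,"claw":255}
  ]
}}

```text
t: 2.45
tool_pos: [0.5569, 0.1592, 0.1338]
orientation: [3.065, 0.688, 0.007]
force: [0.1, 0.0, -0.6]
opening: 0.0002
gripper_force: 0.0
```

Call:
{"op": "arm_command", "data": {
  "targets": [
    {"x":0.014,"y":0.0066,"z":-0.008,"rx":0,"ry":0,"rz":0,"claw":255},
    {"x":0.028,"y":0.0132,"z":-0.008,"rx":0,"ry":0,"rz":0,"claw":255},
    {"x":0.042,"y":0.02,"z":-0.008,"rx":0,"ry":0,"rz":0,"claw":255},
    {"x":0.052,"y":0.0247,"z":-0.008,"rx":0,"ry":0,"rz":0,"claw":255},
    {"x":0.062,"y":0.0294,"z":-0.008,"rx":0,"ry":0,"rz":0,"claw":255},
    {"x":0.07,"y":0.0332,"z":-0.008,"rx":0,"ry":0,"rz":0,"claw":255},
    {"x":0.077,"y":0.0365,"z":-0.008,"rx":0,"ry":0,"rz":0,"claw":255},
    {"x":0.084,"y":0.04,"z":-0.008,"rx":0,"ry":0,"rz":0,"claw":255},
    {"x":0.084,"y":0.04,"z":-0.008,"rx":0,"ry":0,"rz":0,"claw":255},
    {"x":0.084,"y":0.04,"z":-0.008,"rx":0,"ry":0,"rz":0,"claw":255}
  ]
}}

```text
t: 3.28
tool_pos: [0.5975, 0.1794, 0.1267]
orientation: [-3.065, -0.689, -0.001]
force: [0.6, 0.6, 0.8]
opening: 0.0007
gripper_force: 0.0
```

Call:
{"op": "arm_command", "data": {
  "targets": [
    {"x":-0.04,"y":-0.019,"z":0,"rx":0,"ry":0,"rz":0,"claw":255},
    {"x":-0.084,"y":-0.04,"z":0.02,"rx":0,"ry":0,"rz":0,"claw":255},
    {"x":-0.084,"y":-0.04,"z":0.1,"rx":0,"ry":0,"rz":0,"claw":255},
    {"x":-0.084,"y":-0.04,"z":0.18,"rx":0,"ry":0,"rz":0,"claw":255},
    {"x":-0.084,"y":-0.04,"z":0.21,"rx":0,"ry":0,"rz":0,"claw":255},
    {"x":-0.084,"y":-0.04,"z":0.21,"rx":0,"ry":0,"rz":0,"claw":255},
    {"x":-0.084,"y":-0.04,"z":0.21,"rx":0,"ry":0,"rz":0,"claw":255}
  ]
}}

```text
t: 3.87
tool_pos: [0.5562, 0.1594, 0.2337]
orientation: [-3.065, -0.688, -0.007]
force: [0.4, 0.2, -0.8]
opening: 0.0002
gripper_force: 0.0
```

```bash
python3 -c "
from h import *
robot.read_camera('wrist')
p,d,c=snap('wrist','w3'); s=robot.read_state(); print(s['tool_pos'])
for v in range(155,300,5):
  q=pt('w3',328,v); print(v,np.r_[Rz.T@(q[:2]-W),q[2]].round(4))
cv2.imwrite('pics/w3c.png',cv2.resize(p[100:340,200:520,::-1],(800,600),interpolation=cv2.INTER_CUBIC))
"
```

```text
[0.55462018 0.15905805 0.230488  ]
155 [0.1012 0.1052 0.1157]
160 [0.0978 0.1051 0.1115]
165 [0.0941 0.105  0.1061]
170 [0.0902 0.1048 0.1005]
175 [0.0862 0.1047 0.0944]
180 [0.0819 0.1045 0.0884]
185 [0.0777 0.1044 0.0839]
190 [0.0637 0.1027 0.0131]
195 [0.0591 0.1027 0.0132]
200 [0.0543 0.1026 0.0118]
205 [0.0582 0.1037 0.058 ]
210 [0.0549 0.1038 0.062 ]
215 [0.0507 0.1037 0.0611]
220 [0.0467 0.1037 0.0618]
225 [0.0452 0.1039 0.0727]
230 [0.0408 0.1039 0.0713]
235 [0.0368 0.1038 0.0714]
240 [0.0323 0.1038 0.0697]
245 [0.0279 0.1037 0.0689]
250 [0.0233 0.1037 0.0672]
255 [0.0185 0.1036 0.0655]
260 [0.0143 0.1036 0.0656]
265 [0.0087 0.1035 0.0617]
270 [0.0047 0.1035 0.0627]
275 [0.0004 0.1034 0.0632]
280 [0.0209 0.105  0.1284]
285 [0.0542 0.1073 0.2218]
290 [0.0536 0.1074 0.2261]
295 [0.0536 0.1075 0.2312]
```

View pics/w3c.png

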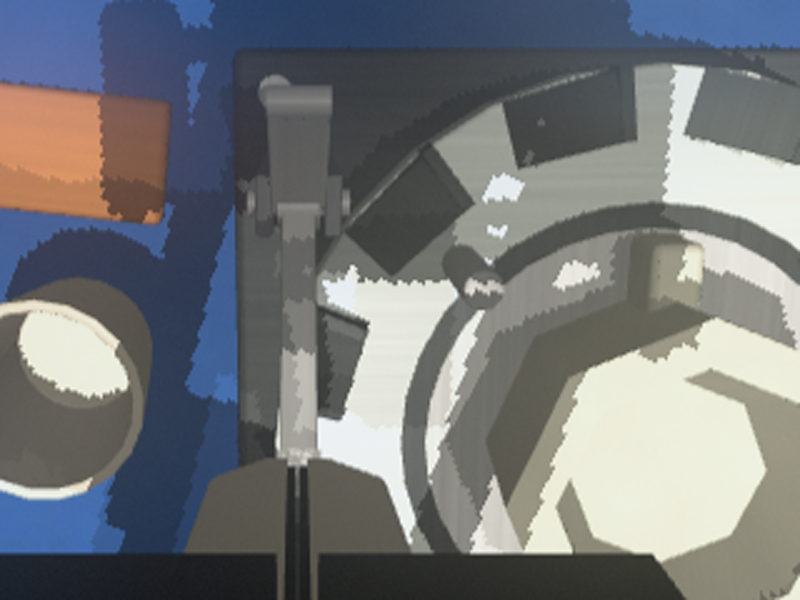

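The pawl stands at about 0.61 rad (the tab face slopes 19.3 mm over 27.3 mm) and the wheel hasn't moved. Next I go to the far-side peg at (0.535,-0.041), on its counter-clockwise side.

Call:
{"op": "arm_command", "data": {
  "targets": [
    {"x":0.037,"y":-0.427,"z":0,"rx":0,"ry":0,"rz":0.4,"claw":255},
    {"x":0.037,"y":-0.427,"z":0,"rx":0,"ry":0,"rz":0.4,"claw":255},
    {"x":0.037,"y":-0.427,"z":0,"rx":0,"ry":0,"rz":0.4,"claw":255},
    {"x":0.037,"y":-0.427,"z":0,"rx":0,"ry":0,"rz":0.4,"claw":255},
    {"x":0.037,"y":-0.427,"z":0,"rx":0,"ry":0,"rz":0.4,"claw":255},
    {"x":0.037,"y":-0.427,"z":0,"rx":0,"ry":0,"rz":0.4,"claw":255},
    {"x":0.037,"y":-0.427,"z":0,"rx":0,"ry":0,"rz":0.4,"claw":255},
    {"x":0.037,"y":-0.427,"z":0,"rx":0,"ry":0,"rz":0.4,"claw":255},
    {"x":0.037,"y":-0.427,"z":0,"rx":0,"ry":0,"rz":0.4,"claw":255},
    {"x":0.037,"y":-0.427,"z":0,"rx":0,"ry":0,"rz":0.4,"claw":255}
  ]
}}

```text
t: 4.8
tool_pos: [0.5731, -0.0536, 0.2305]
orientation: [-2.556, -1.823, 0.002]
force: [0.0, 0.3, 0.4]
opening: 0.0006
gripper_force: 0.0
```

```bash
python3 -c "
from h import *
robot.read_camera('wrist');robot.read_camera('wrist')
p,d,c=snap('wrist','w4'); s=robot.read_state(); print(s['tool_pos'],s['orientation'])
for a in (-108.9,-18.9):
  print(proj('w4',np.r_[W+.085*np.array([np.cos(np.radians(a)),np.sin(np.radians(a))]),.107]))
"
```

```text
[ 0.57348582 -0.05342546  0.23130624] [-2.55512756e+00 -1.82706149e+00  4.86432250e-04]
(np.float64(260.66156855799187), np.float64(237.9927749317699))
(np.float64(388.3425257132791), np.float64(109.83677432977561))
```

View pics/w4.png

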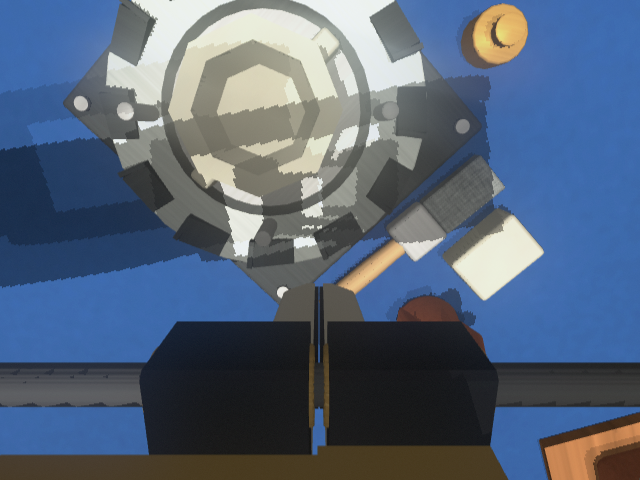

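The peg sits at (264,240), about 2 mm from the prediction, and the space beneath the tip is clear. Descending.

Call:
{"op": "arm_command", "data": {
  "targets": [
    {"x":0,"y":0,"z":-0.07,"rx":0,"ry":0,"rz":0,"claw":255},
    {"x":0,"y":0,"z":-0.14,"rx":0,"ry":0,"rz":0,"claw":255},
    {"x":0,"y":0,"z":-0.2,"rx":0,"ry":0,"rz":0,"claw":255},
    {"x":0,"y":0,"z":-0.24,"rx":0,"ry":0,"rz":0,"claw":255},
    {"x":0,"y":0,"z":-0.266,"rx":0,"ry":0,"rz":0,"claw":255},
    {"x":0,"y":0,"z":-0.266,"rx":0,"ry":0,"rz":0,"claw":255},
    {"x":0,"y":0,"z":-0.266,"rx":0,"ry":0,"rz":0,"claw":255}
  ]
}}

```text
t: 5.53
tool_pos: [0.5736, -0.054, 0.0988]
orientation: [-2.555, -1.828, 0.001]
force: [0.6, -0.6, 0.4]
opening: 0.0002
gripper_force: 0.0
```

```bash
python3 -c "
from h import *
s=robot.read_state(); p=np.array([.5732,-.0537]);print(s['tool_pos'],s['force'])
for d in [-6,-3,0,5,10,15,20,24,27,29]:
  a=np.radians(-108.9-d);t=np.array([-np.sin(a),np.cos(a)]);q=W+.085*np.array([np.cos(a),np.sin(a)])+.0235*t
  print(d,q.round(4),((q-s['tool_pos'][:2])/.5).round(3),'rz',round(-np.radians(d)/2,3))
"
```

```text
[ 0.57357239 -0.05397842  0.09880303] [ 0.64601362 -0.57432125  0.4360284 ]
-6 [ 0.5666 -0.0489] [-0.014  0.01 ] rz 0.052
-3 [ 0.562 -0.049] [-0.023  0.01 ] rz 0.026
0 [ 0.5574 -0.0488] [-0.032  0.01 ] rz -0.0
5 [ 0.5497 -0.048 ] [-0.048  0.012] rz -0.044
10 [ 0.5422 -0.0466] [-0.063  0.015] rz -0.087
15 [ 0.5348 -0.0445] [-0.078  0.019] rz -0.131
20 [ 0.5276 -0.0417] [-0.092  0.025] rz -0.175
24 [ 0.5221 -0.0391] [-0.103  0.03 ] rz -0.209
27 [ 0.518  -0.0368] [-0.111  0.034] rz -0.236
29 [ 0.5154 -0.0352] [-0.116  0.038] rz -0.253
```

Call:
{"op": "arm_command", "data": {
  "targets": [
    {"x":-0.016,"y":0.005,"z":0,"rx":0,"ry":0,"rz":0,"claw":255},
    {"x":-0.028,"y":0.01,"z":0,"rx":0,"ry":0,"rz":0,"claw":255},
    {"x":-0.038,"y":0.011,"z":0,"rx":0,"ry":0,"rz":-0.018,"claw":255},
    {"x":-0.048,"y":0.012,"z":0,"rx":0,"ry":0,"rz":-0.044,"claw":255},
    {"x":-0.056,"y":0.0135,"z":0,"rx":0,"ry":0,"rz":-0.065,"claw":255},
    {"x":-0.063,"y":0.015,"z":0,"rx":0,"ry":0,"rz":-0.087,"claw":255},
    {"x":-0.071,"y":0.017,"z":0,"rx":0,"ry":0,"rz":-0.109,"claw":255},
    {"x":-0.078,"y":0.019,"z":0,"rx":0,"ry":0,"rz":-0.131,"claw":255},
    {"x":-0.085,"y":0.022,"z":0,"rx":0,"ry":0,"rz":-0.153,"claw":255},
    {"x":-0.092,"y":0.025,"z":0,"rx":0,"ry":0,"rz":-0.175,"claw":255}
  ]
}}

```text
t: 6.37
tool_pos: [0.5288, -0.0422, 0.1008]
orientation: [2.833, 1.35, 0.006]
force: [3.7, -2.2, -1.6]
opening: 0.0005
gripper_force: 1.8
```

```bash
cat >> h.py <<'E'
def tops(f,zlo,zhi,rlo,rhi):
    z=load(f);d=z['d'];K=z['K'];v,u=np.indices(d.shape)
    r=np.stack([(u-K[0,2])/K[0,0],-(v-K[1,2])/K[1,1],-np.ones_like(d)],-1)*d[...,None]
    P=r@rot(z['R']).T+z['o'];R=np.hypot(*(P[...,:2]-W).transpose(2,0,1))
    m=(d>0)&(P[...,2]>zlo)&(P[...,2]<zhi)&(R>rlo)&(R<rhi)
    n,l,_,_=cv2.connectedComponentsWithStats(m.astype(np.uint8))
    for i in range(1,n):
        k=l==i
        if k.sum()>8:
            c=np.median(P[k],0);e=c[:2]-W;print(k.sum(),c.round(4),'r',np.hypot(*e).round(4),'ang',np.degrees(np.arctan2(e[1],e[0])).round(2))
E
python3 -c "
from h import *
robot.read_camera('wrist')
snap('wrist','w5');s=robot.read_state();print(s['tool_pos'],s['orientation'],s['force'])
tops('w5',.1,.112,.076,.095);print();tops('w4',.1,.112,.076,.095)
"
```

```text
[ 0.5280738  -0.04179156  0.10044371] [2.83341382 1.35295774 0.00379649] [ 0.11164051 -0.75624787  0.58443404]
1233 [ 0.6296 -0.0127  0.1071] r 0.0847 ang -37.79
846 [0.4997 0.0871 0.1057] r 0.0791 ang 142.72
866 [ 0.5236 -0.0276  0.1065] r 0.0774 ang -120.37
471 [ 0.5398 -0.0397  0.1063] r 0.0821 ang -106.19

294 [0.6435 0.0114 0.1072] r 0.0855 ang -19.01
341 [0.4849 0.0654 0.1069] r 0.0821 ang 161.42
245 [ 0.537  -0.041   0.1071] r 0.0842 ang -107.78
```

Commanding 20° turned the wheel 18.8°. Now for the rest, up to 30°.

Call:
{"op": "arm_command", "data": {
  "targets": [
    {"x":-0.0083,"y":0.004,"z":0,"rx":0,"ry":0,"rz":-0.026,"claw":255},
    {"x":-0.0166,"y":0.0082,"z":0,"rx":0,"ry":0,"rz":-0.052,"claw":255},
    {"x":-0.0235,"y":0.0124,"z":0,"rx":0,"ry":0,"rz":-0.075,"claw":255},
    {"x":-0.027,"y":0.0147,"z":0,"rx":0,"ry":0,"rz":-0.087,"claw":255},
    {"x":-0.03,"y":0.0168,"z":0,"rx":0,"ry":0,"rz":-0.098,"claw":255},
    {"x":-0.03,"y":0.0168,"z":0,"rx":0,"ry":0,"rz":-0.098,"claw":255}
  ]
}}

```text
t: 6.97
tool_pos: [0.5133, -0.0336, 0.0999]
orientation: [2.952, 1.071, 0.003]
force: [2.1, -2.4, 2.2]
opening: 0.0004
gripper_force: 1.3
```

```bash
python3 -c "
from h import *
robot.read_camera('wrist')
snap('wrist','w6');s=robot.read_state();print(s['tool_pos'],s['orientation'],s['force'])
tops('w6',.1,.112,.076,.095)
"
```

```text
[ 0.51327464 -0.03366485  0.09955761] [2.95171226e+00 1.07264854e+00 2.44982074e-03] [ 1.77161128 -2.08296838  3.37798419]
1247 [ 0.6188 -0.0243  0.1071] r 0.0847 ang -48.55
820 [0.5103 0.0982 0.1056] r 0.0789 ang 131.61
850 [ 0.5119 -0.0183  0.1063] r 0.0767 ang -131.5
475 [ 0.5254 -0.0338  0.1063] r 0.082 ang -117.03
```

The wheel has turned back 29.7° (0.518 rad). I'll back off, rise and go round to the tab's +x side.

Call:
{"op": "arm_command", "data": {
  "targets": [
    {"x":0.02,"y":-0.024,"z":0,"rx":0,"ry":0,"rz":0,"claw":255},
    {"x":0.03,"y":-0.035,"z":0.03,"rx":0,"ry":0,"rz":0,"claw":255},
    {"x":0.03,"y":-0.035,"z":0.11,"rx":0,"ry":0,"rz":0,"claw":255},
    {"x":0.03,"y":-0.035,"z":0.19,"rx":0,"ry":0,"rz":0,"claw":255},
    {"x":0.07,"y":0.02,"z":0.24,"rx":0,"ry":0,"rz":-0.03,"claw":255},
    {"x":0.11,"y":0.09,"z":0.26,"rx":0,"ry":0,"rz":-0.07,"claw":255},
    {"x":0.15,"y":0.16,"z":0.26,"rx":0,"ry":0,"rz":-0.1,"claw":255},
    {"x":0.19,"y":0.23,"z":0.26,"rx":0,"ry":0,"rz":-0.128,"claw":255},
    {"x":0.22,"y":0.3,"z":0.26,"rx":0,"ry":0,"rz":-0.128,"claw":255},
    {"x":0.24,"y":0.37,"z":0.26,"rx":0,"ry":0,"rz":-0.128,"claw":255}
  ]
}}

```text
t: 7.9
tool_pos: [0.633, 0.1534, 0.2278]
orientation: [-3.065, -0.686, 0.002]
force: [0.8, -0.3, 0.1]
opening: 0.0009
gripper_force: 0.0
```

Call:
{"op": "arm_command", "data": {
  "targets": [
    {"x":0.01,"y":0.05,"z":0,"rx":0,"ry":0,"rz":0,"claw":255},
    {"x":0.02,"y":0.099,"z":0,"rx":0,"ry":0,"rz":0,"claw":255},
    {"x":0.02,"y":0.099,"z":0,"rx":0,"ry":0,"rz":0,"claw":255},
    {"x":0.02,"y":0.099,"z":0,"rx":0,"ry":0,"rz":0,"claw":255},
    {"x":0.02,"y":0.099,"z":0,"rx":0,"ry":0,"rz":0,"claw":255}
  ]
}}

```text
t: 8.32
tool_pos: [0.6421, 0.2006, 0.2279]
orientation: [3.065, 0.687, -0.003]
force: [0.3, -0.1, -0.0]
opening: 0.0004
gripper_force: 0.0
```

```bash
python3 -c "
from h import *
s=robot.read_state();print(s['tool_pos'],s['orientation'],s['force'],Rz.T@(s['tool_pos'][:2]-W))
snap('top','t2')
tops('t2',.1,.112,.076,.092)
for n,u,v in [('jar',258,185),('cup',222,287),('rib',208,259),('weight',310,170)]: print(n,pt('t2',u,v)-pt('top',u,v))
"
```

```text
[0.64212542 0.20056276 0.22791588] [ 3.06535376e+00  6.86599693e-01 -2.61253587e-03] [ 0.26555323 -0.0740052  -0.00526163] [0.14076678 0.11194218]
24 [0.626  0.0961 0.1067] r 0.0851 ang 41.94
28 [ 0.6178 -0.0242  0.1065] r 0.084 ang -48.98
26 [0.5068 0.104  0.1069] r 0.0855 ang 130.78
25 [ 0.4996 -0.0158  0.1062] r 0.0838 ang -138.92
jar [-0.04015792 -0.02028745  0.26494005]
cup [ 3.42275433e-05 -1.94391429e-04  1.41942411e-03]
rib [-7.12570277e-05 -4.85104896e-04  3.00782274e-03]
weight [ 4.40514206e-04 -3.28296868e-05 -2.47368947e-03]
```

Call:
{"op": "arm_command", "data": {
  "targets": [
    {"x":0,"y":0,"z":-0.07,"rx":0,"ry":0,"rz":0,"claw":255},
    {"x":0,"y":0,"z":-0.14,"rx":0,"ry":0,"rz":0,"claw":255},
    {"x":0,"y":0,"z":-0.208,"rx":0,"ry":0,"rz":0,"claw":255},
    {"x":0,"y":0,"z":-0.208,"rx":0,"ry":0,"rz":0,"claw":255},
    {"x":-0.018,"y":-0.0085,"z":-0.208,"rx":0,"ry":0,"rz":0,"claw":255},
    {"x":-0.032,"y":-0.015,"z":-0.208,"rx":0,"ry":0,"rz":0,"claw":255},
    {"x":-0.045,"y":-0.021,"z":-0.208,"rx":0,"ry":0,"rz":0,"claw":255},
    {"x":-0.058,"y":-0.027,"z":-0.208,"rx":0,"ry":0,"rz":0,"claw":255},
    {"x":-0.07,"y":-0.033,"z":-0.208,"rx":0,"ry":0,"rz":0,"claw":255},
    {"x":-0.074,"y":-0.035,"z":-0.208,"rx":0,"ry":0,"rz":0,"claw":255}
  ]
}}

```text
t: 9.2
tool_pos: [0.6052, 0.1831, 0.1259]
orientation: [3.066, 0.685, 0.002]
force: [1.1, -0.3, 0.4]
opening: 0.0006
gripper_force: 0.5
```

Call:
{"op": "arm_command", "data": {
  "targets": [
    {"x":-0.004,"y":-0.002,"z":0,"rx":0,"ry":0,"rz":0,"claw":255},
    {"x":-0.008,"y":-0.0038,"z":0,"rx":0,"ry":0,"rz":0,"claw":255},
    {"x":-0.01,"y":-0.0047,"z":0,"rx":0,"ry":0,"rz":0,"claw":255},
    {"x":-0.01,"y":-0.0047,"z":0,"rx":0,"ry":0,"rz":0,"claw":255},
    {"x":-0.01,"y":-0.0047,"z":0,"rx":0,"ry":0,"rz":0,"claw":255}
  ]
}}

```text
t: 9.62
tool_pos: [0.6003, 0.1812, 0.1242]
orientation: [-3.066, -0.685, 0.001]
force: [0.7, -0.3, -0.1]
opening: 0.0003
gripper_force: 0.0
```

```bash
python3 -c "
from h import *
s=robot.read_state();print(s['tool_pos'],s['force'],Rz.T@(s['tool_pos'][:2]-W),Rz.T@s['force'][:2])
"
```

```text
[0.60030647 0.18117063 0.12423986] [ 0.68519629 -0.34207688 -0.07638531] [0.09467162 0.11228175] [ 0.47328476 -0.60208976]
```

Call:
{"op": "arm_command", "data": {
  "targets": [
    {"x":-0.0018,"y":-0.0009,"z":0,"rx":0,"ry":0,"rz":0,"claw":255},
    {"x":-0.0036,"y":-0.0017,"z":0,"rx":0,"ry":0,"rz":0,"claw":255},
    {"x":-0.0036,"y":-0.0017,"z":0,"rx":0,"ry":0,"rz":0,"claw":255},
    {"x":-0.0036,"y":-0.0017,"z":0,"rx":0,"ry":0,"rz":0,"claw":255}
  ]
}}

```text
t: 9.95
tool_pos: [0.5993, 0.1807, 0.1244]
orientation: [-3.066, -0.685, -0.002]
force: [4.7, 1.8, -3.6]
opening: 0.0004
gripper_force: 2.5
```

Call:
{"op": "arm_command", "data": {
  "targets": [
    {"x":-0.001,"y":-0.0005,"z":0,"rx":0,"ry":0,"rz":0,"claw":255},
    {"x":-0.001,"y":-0.0005,"z":0,"rx":0,"ry":0,"rz":0,"claw":255},
    {"x":-0.001,"y":-0.0005,"z":0,"rx":0,"ry":0,"rz":0,"claw":255}
  ]
}}

```text
t: 10.2
tool_pos: [0.5993, 0.1807, 0.1244]
orientation: [-3.065, -0.685, -0.004]
force: [6.2, 2.6, -4.9]
opening: 0.0006
gripper_force: 3.8
```

Call:
{"op": "arm_command", "data": {
  "targets": [
    {"x":-0.003,"y":-0.0014,"z":0,"rx":0,"ry":0,"rz":0,"claw":255},
    {"x":-0.003,"y":-0.0014,"z":0,"rx":0,"ry":0,"rz":0,"claw":255},
    {"x":-0.003,"y":-0.0014,"z":0,"rx":0,"ry":0,"rz":0,"claw":255}
  ]
}}

```text
t: 10.45
tool_pos: [0.5991, 0.1806, 0.1245]
orientation: [-3.065, -0.685, -0.009]
force: [14.9, 6.0, -11.4]
opening: 0.0006
gripper_force: 7.8
```

Call:
{"op": "arm_command", "data": {
  "targets": [
    {"x":0.04,"y":0.019,"z":0,"rx":0,"ry":0,"rz":0,"claw":255},
    {"x":0.05,"y":0.024,"z":0.05,"rx":0,"ry":0,"rz":0,"claw":255},
    {"x":0.01,"y":0.005,"z":0.13,"rx":0,"ry":0,"rz":0,"claw":255},
    {"x":-0.06,"y":-0.028,"z":0.208,"rx":0,"ry":0,"rz":0,"claw":255},
    {"x":-0.08,"y":-0.04,"z":0.208,"rx":0,"ry":0,"rz":0,"claw":255},
    {"x":-0.08,"y":-0.04,"z":0.208,"rx":0,"ry":0,"rz":0,"claw":255},
    {"x":-0.08,"y":-0.04,"z":0.208,"rx":0,"ry":0,"rz":0,"claw":255},
    {"x":-0.08,"y":-0.04,"z":0.208,"rx":0,"ry":0,"rz":0,"claw":255}
  ]
}}

```text
t: 11.12
tool_pos: [0.5568, 0.1594, 0.2279]
orientation: [-3.066, -0.685, 0.001]
force: [-0.3, 0.4, -0.3]
opening: 0.0005
gripper_force: 0.0
```

```bash
python3 -c "
from h import *
robot.read_camera('wrist')
p,d,c=snap('wrist','w7'); s=robot.read_state(); print(s['tool_pos'])
for f,U in(('w2',(324,329)),('w7',(323,328))):
 for u in U:
  print(f,u)
  for v in list(range(176,206,3))+[215,230,245,260,275]:
   q=pt(f,u,v); print(v,np.r_[Rz.T@(q[:2]-W),q[2]].round(4))
tops('w7',.1,.112,.076,.095)
cv2.imwrite('pics/w7c.png',cv2.resize(p[100:340,200:520,::-1],(800,600),interpolation=cv2.INTER_CUBIC))
"
```

```text
[0.55658552 0.15952125 0.22699265]
w2 324
176 [0.0882 0.1136 0.083 ]
179 [0.0863 0.1137 0.0854]
182 [0.0847 0.1137 0.0898]
185 [0.0846 0.1138 0.1047]
188 [0.0846 0.114  0.1191]
191 [0.0847 0.1141 0.1326]
194 [0.0835 0.1141 0.1364]
197 [0.0815 0.1141 0.1356]
200 [0.0798 0.1141 0.1363]
203 [0.0777 0.1141 0.1351]
215 [0.06   0.1135 0.0862]
230 [0.0485 0.1134 0.0859]
245 [0.0369 0.1133 0.0859]
260 [0.0249 0.1132 0.0853]
275 [0.0131 0.1132 0.0864]
w2 329
176 [0.0883 0.11   0.0835]
179 [0.0863 0.11   0.085 ]
182 [0.0847 0.1101 0.0892]
185 [0.0846 0.1104 0.1046]
188 [0.0847 0.1108 0.1194]
191 [0.0846 0.111  0.1316]
194 [0.0833 0.1111 0.1353]
197 [0.0815 0.1111 0.1354]
200 [0.0798 0.1111 0.1361]
203 [0.0777 0.111  0.135 ]
215 [0.0598 0.1098 0.0852]
230 [0.0487 0.1097 0.0864]
245 [0.0371 0.1096 0.0865]
260 [0.0248 0.1094 0.085 ]
275 [0.013  0.1093 0.0859]
w7 323
176 [0.086  0.1078 0.0861]
179 [0.0845 0.1078 0.0914]
182 [0.0848 0.108  0.1091]
185 [0.0846 0.1081 0.1222]
188 [0.0843 0.1083 0.1335]
191 [0.0828 0.1083 0.135 ]
194 [0.0812 0.1083 0.1362]
197 [0.0793 0.1083 0.1359]
200 [0.0773 0.1083 0.1348]
203 [0.0665 0.1078 0.0854]
215 [0.0579 0.1078 0.0866]
230 [0.0462 0.1077 0.0846]
245 [0.0352 0.1078 0.0863]
260 [0.0228 0.1077 0.0844]
275 [0.0109 0.1077 0.0848]
w7 328
176 [0.0819 0.1035 0.0511]
179 [0.0848 0.1044 0.0933]
182 [0.0847 0.1047 0.1084]
185 [0.0846 0.105  0.1224]
188 [0.0844 0.1053 0.1341]
191 [0.0826 0.1053 0.1341]
194 [0.0814 0.1053 0.1377]
197 [0.0794 0.1053 0.1365]
200 [0.0773 0.1053 0.1349]
203 [0.0532 0.1025 0.0122]
215 [0.0529 0.1036 0.0628]
230 [0.0432 0.1038 0.0726]
245 [0.0301 0.1037 0.0689]
260 [0.0165 0.1035 0.0653]
275 [0.003  0.1034 0.0634]
288 [0.6275 0.0963 0.107 ] r 0.0863 ang 41.38
312 [ 0.62   -0.0226  0.1066] r 0.0843 ang -47.18
```

View pics/w7c.png

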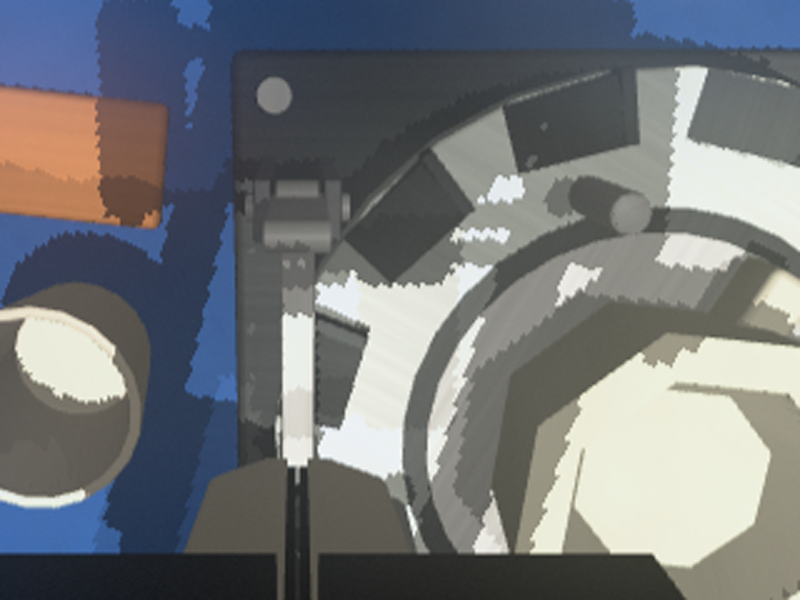

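The tab stands upright and the arm is level at z = 85 mm, both as they were at the start. The peg, wheel and teeth positions show one notch back, and the robot is clear of everything.

```bash
python3 -c "
from h import *
print(robot.close_job())"
```

```text
the job is handed in; nothing more can be done
None
```

The job is handed in but the verdict was not shown: before hand-in the cameras showed the wheel turned back one notch (about 30°), the pawl fully down in it and the arm clear; of the bystanders I checked the cup, rib and weight for movement, and none had moved.

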